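Shift the pigment mill into third gear

TASK

Put the studio's jar mill into third gear: push the gear lever with your fingertips along the left-hand column of the H-shaped gate to the middle, across to the right-hand column, and then forward, away from the robot, until it is fully home in the far right slot, the third. Push the knob from one side at a time and never squeeze it between the fingers; leave the brush pot, the pigment jar and the paint tube where they stand, and finish clear of the lever.

Things in the scene. Friction and masses are not known exactly. Their poses are not given: they have to be found in the camera images.
- mill: Grey bench-top jar mill, fixed. Origin: on the table under the centre of its gearbox, a 200 x 200 mm block topped by an aluminium gate plate, 150 x 150 mm, top 92 mm above the table. x: forward, away from the robot (the mill is turned up to 20 deg either way), y: left, z: up. On its left (y 100 to 370 mm) a roller bed with a white jar lying on it, 172 mm high. Other mm below are in this frame.
- gate_middle (a point): Centre of the H-shaped opening, on the plate's top (x = y = 0). Two columns along x at y = +22 (left) and -22 (right), 20 mm wide, x -36 to +36, joined by a cross slot along y at x = 0, 20 mm wide. Slots: first far left, second near left, third far right, fourth near right; 1 to 4 black dots at the slot ends. The 12 mm stem in it has 4 mm of play each side.
- third_slot (a point): Where the stem's axis passes the plate's top when the lever is fully home in the third slot: x = +26, y = -22 mm, 92 mm above the table.
- knob (a point): Centre of the black round lever knob, 46 mm across, 36 mm high, 150 mm from the pivot, which lies 19 mm above the table under gate_middle. Knob centre, with a = shift_across, b = shift_along: x = 150 sin b, y = -150 sin a cos b, z = 19 + 150 cos a cos b (169 mm upright, sinks up to 16 mm when tilted). Its axes tilt with the lever.
- shift_across (a joint): Sideways tilt of the lever, rad: 0 upright, positive to the right (-y). Left column about -0.29, right column about +0.29, 0.05 of play either way. About 3 N at the knob moves it; it has no spring and stays where it is left. It starts in the left column.
- shift_along (a joint): Fore and aft tilt of the lever, rad: 0 upright, positive forward (+x). Fully home in a far slot about +0.33, in a near slot about -0.33; it can cross between the columns only within about 0.05 of zero. It starts anywhere along the left column. Same stiffness, no spring.
- knob_far: Far quarter of the knob (no visible seam); origin on its surface, 23 mm forward (+x) of the knob's centre.
- knob_near: Near quarter of the knob; origin on its surface, 23 mm to the near side (-x) of the centre.
- knob_left: Left quarter of the knob; origin on its surface, 23 mm left (+y) of the centre.
- knob_right: Right quarter of the knob; origin on its surface, 23 mm right (-y) of the centre.
- brush_pot: Loose blue ceramic pot, 84 mm wide, 115 mm tall, with five brushes standing up to 230 mm, to the right of the gearbox. Origin: centre of its underside.
- pigment_jar: Loose glass jar, 56 mm wide, 75 mm tall, near the right-hand near corner of the gearbox. Origin: centre of its underside.
- paint_tube: Loose aluminium paint tube with a white cap, about 115 x 36 x 22 mm, lying on the table on the near side of the gearbox. Origin: centre of its underside.

How it is judged:
By the outcome, as a careful person would: the job done as asked, in the order asked, and still so for the second after the job is handed in, with the robot touching nothing.
It also fails if it takes over 51 s, if anything falls off the work surface, if the arm or the gripper's body presses on something with over 40 N, if the wrist force passes 120 N, or if a joint passes its speed limit or range.

ROBOT

A 7-joint arm with a two-finger parallel gripper is mounted at the origin on the work surface. World frame = base frame: x ahead of the robot, y to its left, z up, the work surface at z = 0. Lengths are in m, angles in degrees, forces in N, time in s.
With the tool pointing down it reaches from about 0.4 to 0.9 m from the base axis. Payload 5.5 kg.
Tool frame: the origin (TCP) lies midway between the tips of the shut fingers; the grasp point (between the pads) lies 19 mm behind it; z points along the fingers, y is the direction in which the jaws open and shut (so a half turn about z gives the same grasp; the last joint's range is limited). The gripper opens to 85 mm and grips with 20 to 120 N. Pads are 22 mm wide; open, the fingers measure 114 mm over their backs; the gripper's body (76 mm by 85 mm) begins 54 mm behind the grasp point. The pads swing forward as they close: fully open they stand 13 mm farther back than shut.
Start: joints at [-48.633, 28.699, -24.465, 88.831, 12.651, 65.22, -12.049], TCP at [0.288, 0.583, 0.231] pointing down, gripper open.
Joint ranges: [-164.97, 164.97], [-17.58, 116.51], [-87.97, 89.64], [11.32, 138.91], [-80.73, 260.73], [10.89, 115.49], [-147.41, 147.41]. Speed limits (degrees/s): [147.25, 147.25, 180, 180, 180, 180, 180].

INTERFACE

Orientations are given as [roll, pitch, yaw] about the fixed x, y, z axes, in that order (R = Rz(yaw) Ry(pitch) Rx(roll)).
In Python, from cell import arm gives the robot as it stands.
- The arm moves only by the tool step_arm, never from a script. Its argument "moves" is a list of rows, each an object of numbers: "x", "y", "z": the shift along the tool's x, y, z as a fraction of full scale; "twist": the turn about the tool's z as a fraction of full scale; "gripper": the opening, from -1 (shut) to 1 (fully open). A call has exactly 10 rows; each row shifts and turns the pose as measured when the row begins, along the tool's axes as they then stand; what a row does not reach is not made up. Full scale, the value 1, is 0.04 m for a shift and 6 degrees for a turn. A row lasts 1/12 s, in which the tool goes at most 41.7 mm and 7.16 degrees, less where a joint would pass 70% of its speed; a pose out of reach is approached as far as the arm can. A call with a number of a shift or a turn outside -1 to 1 is refused whole. A call with a gripper value outside its range is refused whole. The fingers move at their own pace and stop on an object; "grip_force" is the grip in N (left out, the last holds). Time passes only in rows, so rows that do not move let the fingers close, or fill a call up. It gives the time, the measured TCP pose, the force and the opening at its end, in the units of the state.
- arm.state(): the state, without advancing time (a new reading comes with each control period).
- arm.read_camera(name): name is "side" or "top" or "wrist"; returns a dict with "pixels" (384x512x3 uint8, red, green, blue), "range_z" (384x512 float32, m along the optical axis (not along the pixel's ray), 0 where there is no reading), "fx", "fy", "cx", "cy" (pixels), "dist" ([k1, k2, p1, p2, k3] as OpenCV has them; the pictures are not rectified), "extrinsics" (4x4, takes a point from camera to world coordinates); the wrist camera has in their place "tool_from_camera" (4x4, takes a point from camera to tool coordinates, whose origin is the TCP and whose axes are the flange's). Camera axes: x right, y up, looking along -z (the intrinsics and any distortion apply to the point x, -y, -z); pixel columns grow to the right and rows downward; lengths in m; the calibration is good to about 2 mm. A picture is of the moment at which its call begins: read the wrist's pose just before it.
- arm.finish_job(): hands the job in, once; it reports no verdict.
Trained networks look in a picture, given as the dict that the camera call returned (one of the last four; its "shot" number tells which), for a name from the list of things; names that differ only in an ending like _2 or _b are one class to them, and where a whole thing is asked for, a point or a joint stands for the part that bears it (a point fixed in the world has none). Each returns a list of dicts, best first, with "confidence" (0 to 1); they miss things now and then, are a little off and sometimes report something else, mostly with a low value. They report only what shows in the picture. A call takes as long as a camera call.
- arm.silhouettes(thing, picture): "region" (384x512 bool, what is visible of it) and "bbox" ([left, top, right, bottom] in pixels, round what is visible of it).
The state is a dict: "clock": time; "joints": joint angles; "qvel": joint speeds; "joint_torque": joint torques, N m; "position": TCP position; "tool_rot": TCP orientation; "contact_force": force on the tool from outside, world axes, zero at the start; "ft_torque": the same for the moment, N m; "opening": finger opening in m.
Only numpy, scipy, OpenCV 4.12 (cv2) and the standard library are available. Lean on these libraries where they do the work, as an engineer would, in place of code of your own. Each camera call takes 0.05 s, during which the arm holds its last target.

## Working session

There is one attempt and no reset: what is moved stays moved. The work goes in short steps, Python scripts to look and compute and a tool call to move; the robot and the scene stay as the last step left them, time stands still between calls to the robot, and variables do not carry over. Pictures are saved under pics/ and viewed, and the job is handed in when it is done.

Besides the shell and the picture viewer there is one more tool, called after ">>>" as name(argument=value, ...), one argument or row to a line, values as JSON. step_arm: Moves the arm, as the interface text tells. Shift numbers are shares of 0.04 m and turn numbers shares of 6 degrees, none past 1 either way. Its arguments: {"type":"object","properties":{"moves":{"type":"array","items":{"type":"object","properties":{"x":{"type":"number","minimum":-1,"maximum":1},"y":{"type":"number","minimum":-1,"maximum":1},"z":{"type":"number","minimum":-1,"maximum":1},"twist":{"type":"number","minimum":-1,"maximum":1},"gripper":{"type":"number"}}}},"grip_force":{"type":"number"}},"required":["moves"]}

```bash
ls; mkdir -p pics
cat > h.py <<'E'
import numpy as np, cv2
from cell import arm
def save(p,n):
    cv2.imwrite('pics/'+n, p['pixels'][:,:,::-1])
def pts(p,mask=None,T=None):
    if T is None: T=p['extrinsics']
    z=p['range_z']; m=z>0
    if mask is not None: m&=mask
    v,u=np.nonzero(m)
    K=np.array([[p['fx'],0,p['cx']],[0,p['fy'],p['cy']],[0,0,1]])
    n=cv2.undistortPoints(np.stack([u,v],1).astype(np.float64)[:,None],K,np.array(p['dist'])).reshape(-1,2)
    d=z[v,u]
    c=np.stack([n[:,0]*d,-n[:,1]*d,-d,np.ones_like(d)],1)
    return (c@np.array(T).T)[:,:3],u,v
E
python3 - <<'E'
from h import *
s=arm.state(); print({k:np.round(v,3) for k,v in s.items()})
for n in ['top','side']:
    p=arm.read_camera(n); save(p,n+'0.png')
    np.save(n+'0.npy',p,allow_pickle=True)
    for t in ['mill','knob','brush_pot','pigment_jar','paint_tube']:
        for r in arm.silhouettes(t,p)[:2]:
            P,u,v=pts(p,r['region'].astype(bool))
            print(n,t,round(r['confidence'],2),r['bbox'],len(P), np.round(np.median(P,0),3) if len(P) else '', np.round(np.percentile(P,[2,98],axis=0),3).tolist() if len(P) else '')
E
```

```text
pics
{'clock': np.float64(0.0), 'joints': array([-48.634,  28.754, -24.454,  88.892,  12.65 ,  65.219, -12.05 ]), 'qvel': array([ 0.062,  0.002,  0.044, -0.003, -0.061, -0.052, -0.01 ]), 'joint_torque': array([ 0.0000e+00, -5.6953e+01, -5.8160e+00, -2.8094e+01,  1.1000e-02,
        1.2000e-02, -0.0000e+00]), 'position': array([0.288, 0.582, 0.23 ]), 'tool_rot': array([-1.79889e+02, -5.00000e-03,  1.53717e+02]), 'contact_force': array([ 0.341, -1.18 ,  0.354]), 'ft_torque': array([ 0.021, -0.   , -0.022]), 'opening': np.float64(0.086)}
top mill 0.56 [43.6, 107.9, 298.5, 265.4] 23329 [0.524 0.11  0.092] [[0.415, -0.108, 0.028], [0.666, 0.337, 0.172]]
top knob 0.97 [209.3, 172.5, 227.9, 196.8] 499 [0.525 0.013 0.171] [[0.507, -0.006, 0.09], [0.556, 0.041, 0.179]]
top brush_pot 0.87 [318.0, 94.6, 369.4, 163.9] 1964 [ 0.628 -0.22   0.098] [[0.589, -0.258, 0.005], [0.666, -0.184, 0.222]]
top brush_pot 0.15 [44.9, 109.5, 299.1, 261.7] 23336 [0.523 0.11  0.092] [[0.415, -0.108, 0.027], [0.667, 0.337, 0.172]]
top pigment_jar 0.76 [310.5, 189.8, 339.8, 221.7] 702 [ 0.492 -0.188  0.074] [[0.468
[... 196 characters left out ...]
 363.4, 283.2] 20985 [0.532 0.014 0.09 ] [[0.419, -0.128, 0.014], [0.67, 0.292, 0.17]]
side knob 0.86 [239.8, 145.2, 276.6, 192.7] 746 [0.53  0.001 0.163] [[0.506, -0.007, 0.093], [0.551, 0.024, 0.177]]
side brush_pot 0.82 [319.5, 221.2, 392.0, 346.1] 5336 [ 0.626 -0.235  0.098] [[0.589, -0.265, 0.007], [0.666, -0.186, 0.22]]
side pigment_jar 0.95 [232.4, 280.5, 272.6, 331.4] 1671 [ 0.493 -0.206  0.067] [[0.469, -0.218, 0.005], [0.519, -0.171, 0.076]]
side paint_tube 0.74 [194.3, 233.0, 224.0, 287.6] 942 [ 0.43  -0.084  0.019] [[0.413, -0.129, 0.01], [0.45, -0.018, 0.023]]
side paint_tube 0.65 [241.5, 143.8, 275.8, 191.5] 763 [0.53  0.002 0.162] [[0.506, -0.007, 0.09], [0.551, 0.036, 0.177]]
```

View pics/top0.png

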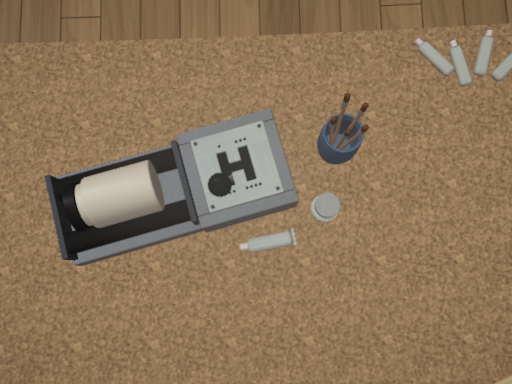

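View pics/side0.png

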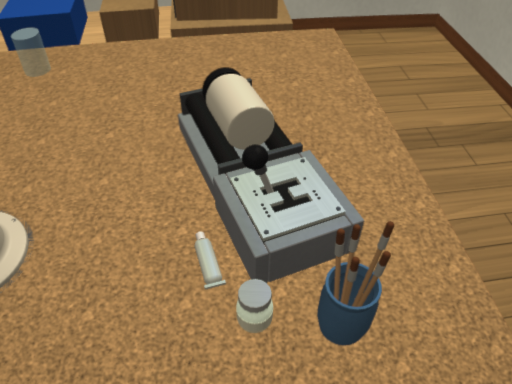

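Run:
```python
from h import *
# plate points at z~0.092, fit rectangle
for n in ['top','side']:
    p=np.load(n+'0.npy',allow_pickle=True).item()
    P,u,v=pts(p)
    for zz,w in [(0.092,.006)]:
        m=(abs(P[:,2]-zz)<w)&(P[:,0]>.38)&(P[:,0]<.7)&(P[:,1]<.14)&(P[:,1]>-.15)
        q=P[m]; print(n,len(q),np.percentile(q[:,2],[5,25,50,75,95]))
        h,e=np.histogram(q[:,2],bins=24); print(h,np.round(e,4))
        r=cv2.minAreaRect((q[:,:2]*1000).astype(np.float32)); print(r)
    g=cv2.cvtColor(p['pixels'],cv2.COLOR_RGB2BGR)
    if n=='top': c=g[120:270,150:310]
    else: c=g[100:280,170:370]
    cv2.imwrite('pics/%s_crop.png'%n,cv2.resize(c,None,fx=3.5 if n=='top' else 3,fy=3.5 if n=='top' else 3,interpolation=cv2.INTER_CUBIC))
```

```text
top 6162 [0.08674185 0.09062228 0.09213548 0.09372613 0.09667724]
[222 156 108  79  80 103 153 209 336 397 532 547 558 485 485 359 298 225
 167 156 144 140 104 119] [0.086  0.0865 0.087  0.0875 0.088  0.0885 0.089  0.0895 0.09   0.0905
 0.091  0.0915 0.092  0.0925 0.093  0.0935 0.094  0.0945 0.095  0.0955
 0.096  0.0965 0.097  0.0975 0.098 ]
((565.8233642578125, 23.739959716796875), (197.43508911132812, 275.91546630859375), 14.667740821838379)
side 6021 [0.08822826 0.09056329 0.09138314 0.09228806 0.09602004]
[ 77  63  68  60  69  94 156 289 564 854 934 875 665 332 178  99  78  62
  95  97 101  93  69  49] [0.086  0.0865 0.087  0.0875 0.088  0.0885 0.089  0.0895 0.09   0.0905
 0.091  0.0915 0.092  0.0925 0.093  0.0935 0.094  0.0945 0.095  0.0955
 0.096  0.0965 0.097  0.0975 0.098 ]
((558.0892944335938, 31.342254638671875), (188.6329803466797, 263.843505859375), 18.922414779663086)
```

Run:
```python
from h import *
for n in ['top','side']:
    p=np.load(n+'0.npy',allow_pickle=True).item()
    g=p['pixels'].astype(int)
    P,u,v=pts(p)
    c=g[v,u]
    m=(abs(P[:,2]-.092)<.008)&(P[:,0]>.40)&(P[:,0]<.7)&(P[:,1]<.12)&(P[:,1]>-.13)&(c.min(1)>140)
    mask=np.zeros(g.shape[:2],np.uint8); mask[v[m],u[m]]=255
    mask=cv2.morphologyEx(mask,cv2.MORPH_OPEN,np.ones((3,3)))
    nl,l,st,ce=cv2.connectedComponentsWithStats(mask); k=1+np.argmax(st[1:,4]); mk=l==k
    # ray-intersect with plane z=.092
    K=np.array([[p['fx'],0,p['cx']],[0,p['fy'],p['cy']],[0,0,1]])
    T=np.array(p['extrinsics'])
    def plane(uv,z):
        nn=cv2.undistortPoints(np.array(uv,float).reshape(-1,1,2),K,np.array(p['dist'])).reshape(-1,2)
        d=np.c_[nn[:,0],-nn[:,1],-np.ones(len(nn))]@T[:3,:3].T
        return T[:3,3]+d*((z-T[2,3])/d[:,2])[:,None]
    vv,uu=np.nonzero(mk)
    q=plane(np.c_[uu,vv],.092)
    print(n,mk.sum(),cv2.minAreaRect((q[:,:2]*1000).astype(np.float32)))
    # knob
    z=np.array(T[:3,3]); print('cam',z)
    dk=(g.max(2)<60); 
    r=arm
    P2,u2,v2=pts(p,dk)
    m=(P2[:,2]>.135)&(P2[:,2]<.19)&(abs(P2[:,0]-.53)<.06)&(abs(P2[:,1]-.015)<.05)
    Q=P2[m]; print(len(Q),np.round(Q.mean(0),4),np.round(np.percentile(Q,[3,97],axis=0),3).tolist())
    # sphere-ish centre: fit ellipsoid radius 23,23,18 upright
    from scipy.optimize import least_squares
    f=lambda c:np.sqrt((((Q-c)/[.023,.023,.018])**2).sum(1))-1
    s=least_squares(f,Q.mean(0)-[0,0,.01],loss='soft_l1',f_scale=.1); print('ell fit',np.round(s.x,4),np.abs(s.fun).mean())
```

```text
top 4209 ((576.6867065429688, -13.477256774902344), (150.91860961914062, 151.07864379882812), 14.37713623046875)
cam [ 0.35264506 -0.05899807  1.02460701]
398 [0.5234 0.0126 0.1714] [[0.507, -0.004, 0.161], [0.542, 0.031, 0.178]]
ell fit [0.5287 0.0133 0.1589] 0.05704858967961229
side 4219 ((575.5579833984375, -13.507438659667969), (150.81101989746094, 150.72947692871094), 14.327791213989258)
cam [ 0.44220522 -0.5432298   0.6405941 ]
553 [0.5249 0.0035 0.1641] [[0.507, -0.007, 0.139], [0.543, 0.021, 0.177]]
ell fit [0.5266 0.0151 0.1579] 0.06403404880441439
```

View pics/top_crop.png

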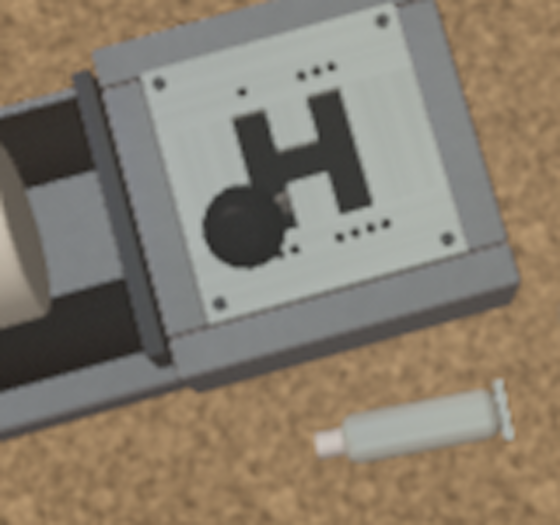

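View pics/side_crop.png

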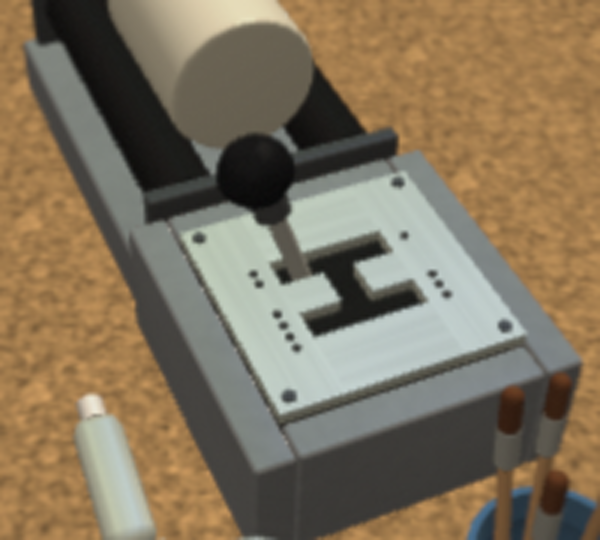

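The plate fit from both cameras agrees on the mill: origin (0.576, -0.0135), yaw about +14.35°. The knob is at mill (-40, +39) mm, so a is about -0.27, b about -0.27 and z about 158 mm, which is consistent with the geometry. The top picture shows the knob over the near-left slot, at crop px (245,227).

First I'll turn the tool so its x axis lies along mill +y and its y axis along mill +x, with the fingers shut.

>>> step_arm(
  moves=[
    {"twist":0.9,"gripper":-1},
    {"twist":0.9,"gripper":-1},
    {"twist":0.9,"gripper":-1},
    {"twist":0.9,"gripper":-1},
    {"twist":0.9,"gripper":-1},
    {"twist":0.9,"gripper":-1},
    {"twist":0.9,"gripper":-1},
    {"twist":0.9,"gripper":-1},
    {"twist":0.9,"gripper":-1},
    {"twist":0.1,"gripper":-1},
  ],
  grip_force=20,
)

```text
invalid input at $.moves[0]: expected keys x, y, z, twist, gripper
```

```bash
cat >> h.py <<'E'
O=np.array([.576,-.0135]); YAW=14.35
def tom(xy):
    c,s=np.cos(np.radians(YAW)),np.sin(np.radians(YAW))
    d=np.array(xy)[:2]-O; return np.array([c*d[0]+s*d[1],-s*d[0]+c*d[1]])*1000
def tow(m):
    c,s=np.cos(np.radians(YAW)),np.sin(np.radians(YAW))
    return O+np.array([c*m[0]-s*m[1],s*m[0]+c*m[1]])/1000
def st():
    s=arm.state(); print('t',round(float(s['clock']),2),'mill',np.round(tom(s['position']),1),'z',round(s['position'][2]*1000,1),'rot',np.round(s['tool_rot'],2),'F',np.round(s['contact_force'],1),'op',round(float(s['opening']),4)); return s
E
python3 - <<'E'
from h import *
s=st(); print(np.round(s['joints'],1))
# obstacle heights: wall between gearbox and roller
p=np.load('side0.npy',allow_pickle=True).item(); P,u,v=pts(p)
p2=np.load('top0.npy',allow_pickle=True).item(); P=np.r_[P,pts(p2)[0]]
M=np.array([tom(q) for q in P])
for y in range(70,180,10):
    m=(abs(M[:,1]-y)<5)&(abs(M[:,0])<80)&(P[:,2]<.3); print(y,np.round(np.percentile(P[m,2],[50,90,99]),3), m.sum())
E
```

```text
t 0.6 mill [-131.4  649.1] z 231.3 rot [180.    -0.   153.72] F [-0.   0.2 -0.3] op 0.0855
[-48.6  28.7 -24.5  88.8  12.7  65.2 -12. ]
70 [0.092 0.094 0.096] 635
80 [0.084 0.087 0.091] 460
90 [0.084 0.086 0.088] 643
100 [0.087 0.098 0.1  ] 960
110 [0.097 0.099 0.101] 520
120 [0.092 0.097 0.099] 438
130 [0.089 0.097 0.099] 549
140 [0.089 0.096 0.099] 562
150 [0.093 0.132 0.16 ] 830
160 [0.126 0.165 0.172] 2409
170 [0.151 0.17  0.173] 714
```

>>> step_arm(
  moves=[
    {"x":0,"y":0,"z":0,"twist":0.9,"gripper":-1},
    {"x":0,"y":0,"z":0,"twist":0.9,"gripper":-1},
    {"x":0,"y":0,"z":0,"twist":0.9,"gripper":-1},
    {"x":0,"y":0,"z":0,"twist":0.9,"gripper":-1},
    {"x":0,"y":0,"z":0,"twist":0.9,"gripper":-1},
    {"x":0,"y":0,"z":0,"twist":0.9,"gripper":-1},
    {"x":0,"y":0,"z":0,"twist":0.9,"gripper":-1},
    {"x":0,"y":0,"z":0,"twist":0.9,"gripper":-1},
    {"x":0,"y":0,"z":0,"twist":0.9,"gripper":-1},
    {"x":0,"y":0,"z":0,"twist":0.1,"gripper":-1},
  ],
  grip_force=20,
)

```text
clock: 1.43
position: [0.2878, 0.5829, 0.2317]
tool_rot: [-180.0, -0.1, 102.1]
contact_force: [-0.7, 1.2, -0.2]
opening: 0.0001
```

Run:
```python
from h import *
s=st(); print(np.round(s['joints'],1))
```

```text
t 1.43 mill [-131.4  649.2] z 231.7 rot [-1.7999e+02 -5.0000e-02  1.0213e+02] F [-0.7  1.2 -0.2] op 0.0001
[-56.1  27.4 -13.9  89.1   7.   64.3 -59.3]
```

>>> step_arm(
  moves=[
    {"x":0,"y":0,"z":0,"twist":-0.36,"gripper":-1},
    {"x":-0.5,"y":0.05,"z":0,"twist":0,"gripper":-1},
    {"x":-0.9,"y":0.05,"z":0,"twist":0,"gripper":-1},
    {"x":-0.9,"y":0.05,"z":0,"twist":0,"gripper":-1},
    {"x":-0.9,"y":0.05,"z":0,"twist":0,"gripper":-1},
    {"x":-0.9,"y":0.05,"z":0,"twist":0,"gripper":-1},
    {"x":-0.9,"y":0.05,"z":0,"twist":0,"gripper":-1},
    {"x":-0.9,"y":0.05,"z":0,"twist":0,"gripper":-1},
    {"x":-0.9,"y":0.05,"z":0,"twist":0,"gripper":-1},
    {"x":-0.9,"y":0.05,"z":0,"twist":0,"gripper":-1},
  ],
)

```text
clock: 2.27
position: [0.3833, 0.29, 0.2298]
tool_rot: [179.9, -0.5, 107.0]
contact_force: [0.9, 0.4, 0.2]
opening: -0.0002
```

Run:
```python
from h import *
s=st(); print(np.round(s['joints'],1))
```

```text
t 2.27 mill [-111.5  341.8] z 229.8 rot [179.93  -0.54 106.99] F [0.9 0.4 0.2] op -0.0002
[-31.5   9.8  -9.4 113.2   1.3  56.8 -24.5]
```

>>> step_arm(
  moves=[
    {"x":-0.9,"y":0.05,"z":0,"twist":0.2,"gripper":-1},
    {"x":-0.9,"y":0.05,"z":0,"twist":0.2,"gripper":-1},
    {"x":-0.9,"y":0.05,"z":0,"twist":0.1,"gripper":-1},
    {"x":-0.9,"y":0.05,"z":0,"twist":0,"gripper":-1},
    {"x":-0.9,"y":0,"z":0,"twist":0,"gripper":-1},
    {"x":-0.9,"y":0,"z":0,"twist":0,"gripper":-1},
    {"x":-0.9,"y":0,"z":0,"twist":0,"gripper":-1},
    {"x":-0.6,"y":0,"z":0,"twist":0,"gripper":-1},
    {"x":-0.3,"y":0,"z":0,"twist":0,"gripper":-1},
    {"x":0,"y":0,"z":0,"twist":0,"gripper":-1},
  ],
)

```text
clock: 3.1
position: [0.4711, -0.0092, 0.2311]
tool_rot: [179.4, -0.3, 104.8]
contact_force: [0.3, -0.2, 0.4]
opening: -0.0004
```

Run:
```python
from h import *
s=st(); print(np.round(s['joints'],1))
```

```text
t 3.1 mill [-100.5   30.2] z 231.1 rot [179.38  -0.28 104.81] F [ 0.3 -0.2  0.4] op -0.0004
[ -7.4   8.2   6.1 115.   -1.5  56.4  14.3]
```

>>> step_arm(
  moves=[
    {"x":0.2,"y":0,"z":0.3,"twist":0.05,"gripper":-1},
    {"x":0,"y":0,"z":0.4,"twist":0,"gripper":-1},
    {"x":0,"y":0,"z":0.4,"twist":0,"gripper":-1},
    {"x":0,"y":0,"z":0.4,"twist":0,"gripper":-1},
    {"x":0,"y":0,"z":0.4,"twist":0,"gripper":-1},
    {"x":0,"y":0,"z":0.2,"twist":0,"gripper":-1},
    {"x":0,"y":0,"z":0.1,"twist":0,"gripper":-1},
    {"x":0,"y":0,"z":0,"twist":0,"gripper":-1},
    {"x":0,"y":0,"z":0,"twist":0,"gripper":-1},
    {"x":0,"y":0,"z":0,"twist":0,"gripper":-1},
  ],
)

```text
clock: 3.93
position: [0.4716, 0.0078, 0.1429]
tool_rot: [179.0, -0.4, 105.7]
contact_force: [0.2, 0.3, -0.8]
opening: 0.0003
```

Run:
```python
from h import *
s=st()
p=arm.read_camera('side'); save(p,'side1.png')
```

```text
t 3.93 mill [-95.8  46.5] z 142.9 rot [178.98  -0.41 105.67] F [ 0.2  0.3 -0.8] op 0.0003
```

View pics/side1.png

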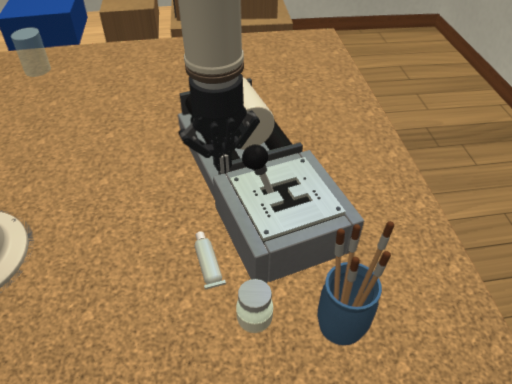

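The tool is on the near side of the knob: fingertips at about px (225,160), knob at (255,157), with a clear gap between them. I'll push forward slowly.

>>> step_arm(
  moves=[
    {"x":-0.15,"y":0.1,"z":0,"twist":0.2,"gripper":-1},
    {"x":0,"y":0.14,"z":0,"twist":0,"gripper":-1},
    {"x":0,"y":0.14,"z":0,"twist":0,"gripper":-1},
    {"x":0,"y":0.14,"z":0,"twist":0,"gripper":-1},
    {"x":0,"y":0.14,"z":0,"twist":0,"gripper":-1},
    {"x":0,"y":0.14,"z":0,"twist":0,"gripper":-1},
    {"x":0,"y":0.14,"z":0,"twist":0,"gripper":-1},
    {"x":0,"y":0.14,"z":0,"twist":0,"gripper":-1},
    {"x":0,"y":0.1,"z":0,"twist":0,"gripper":-1},
    {"x":0,"y":0,"z":0,"twist":0,"gripper":-1},
  ],
)

```text
clock: 4.82
position: [0.5228, 0.0136, 0.146]
tool_rot: [179.1, -0.5, 104.3]
contact_force: [-3.5, -0.6, 3.8]
opening: 0.0004
```

```bash
cat >> h.py <<'E'
from scipy.optimize import least_squares
def knob(n,name=None):
    p=arm.read_camera(n)
    if name: save(p,name)
    for r in arm.silhouettes('knob',p)[:1]:
        P,u,v=pts(p,r['region'].astype(bool))
        c=p['pixels'][v,u].max(1)
        m=(P[:,2]>.135)&(P[:,2]<.195)&(c<70)
        Q=P[m]
        if len(Q)<40: print(n,'few',len(Q)); return
        f=lambda c:np.sqrt((((Q-c)/[.023,.023,.018])**2).sum(1))-1
        s=least_squares(f,Q.mean(0)-[0,0,.01],loss='soft_l1',f_scale=.1)
        print(n,'conf',round(r['confidence'],2),'n',len(Q),'knob mill',np.round(tom(s.x),1),'z',round(s.x[2]*1000,1),'res',round(np.abs(s.fun).mean(),3),r['bbox'])
E
python3 - <<'E'
from h import *
s=st(); knob('side','side2.png'); knob('top','top2.png')
E
```

```text
t 4.82 mill [-44.8  39.5] z 146.0 rot [179.12  -0.46 104.28] F [-3.5 -0.6  3.8] op 0.0004
side conf 0.72 n 461 knob mill [-9.3 41.2] z 162.6 res 0.102 [263.8, 140.2, 286.5, 194.4]
```

View pics/side2.png

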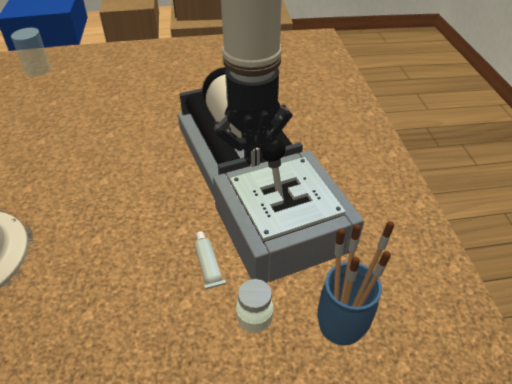

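>>> step_arm(
  moves=[
    {"x":0,"y":0.08,"z":0,"twist":0,"gripper":-1},
    {"x":0,"y":0.08,"z":0,"twist":0,"gripper":-1},
    {"x":0,"y":0.05,"z":0,"twist":0,"gripper":-1},
    {"x":0,"y":0,"z":0,"twist":0,"gripper":-1},
    {"x":0,"y":-0.15,"z":0,"twist":0,"gripper":-1},
    {"x":0,"y":-0.4,"z":0,"twist":0,"gripper":-1},
    {"x":0,"y":-0.5,"z":0,"twist":0,"gripper":-1},
    {"x":0,"y":-0.2,"z":0,"twist":0,"gripper":-1},
    {"x":0,"y":0,"z":0,"twist":0,"gripper":-1},
    {"x":0,"y":0,"z":0,"twist":0,"gripper":-1},
  ],
)

```text
clock: 5.85
position: [0.4833, 0.0033, 0.1458]
tool_rot: [178.7, -0.4, 104.3]
contact_force: [-0.2, 0.4, 0.8]
opening: -0.0004
```

Run:
```python
from h import *
s=st(); knob('side','side3.png'); knob('top','top3.png')
g=cv2.imread('pics/side3.png')[120:260,200:360]; cv2.imwrite('pics/side3c.png',cv2.resize(g,None,fx=4,fy=4,interpolation=cv2.INTER_CUBIC))
```

```text
t 5.85 mill [-85.6  39.2] z 145.8 rot [178.67  -0.39 104.27] F [-0.2  0.4  0.8] op -0.0004
side conf 0.75 n 580 knob mill [-2.2 41.5] z 162.9 res 0.09 [260.4, 138.3, 288.7, 198.1]
```

View pics/side3c.png

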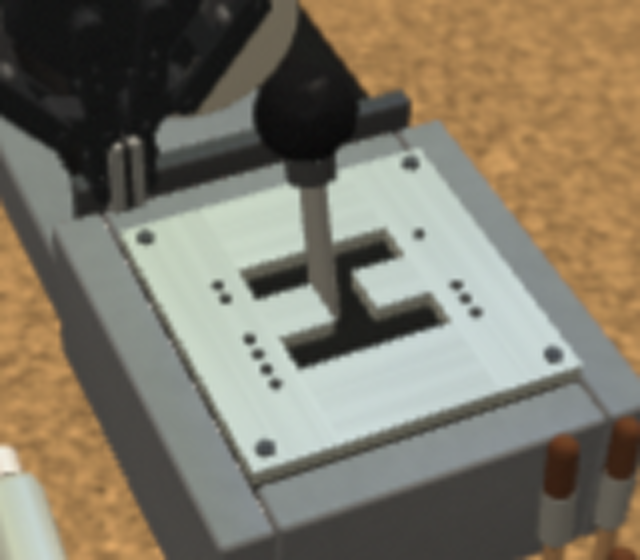

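View pics/top3.png

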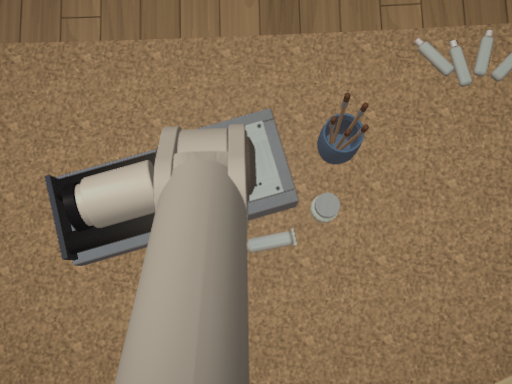

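```bash
cat >> h.py <<'E'
def proj(p,mm):
    mm=np.atleast_2d(mm); W=np.array([[*tow(q[:2]),q[2]/1000] for q in mm])
    T=np.linalg.inv(np.array(p['extrinsics'])); C=W@T[:3,:3].T+T[:3,3]
    C=C*[1,-1,-1]
    K=np.array([[p['fx'],0,p['cx']],[0,p['fy'],p['cy']],[0,0,1]])
    return cv2.projectPoints(C,np.zeros(3),np.zeros(3),K,np.array(p['dist']))[0].reshape(-1,2)
def lev(a,b,L): return [L*np.sin(b),-L*np.sin(a)*np.cos(b),19+L*np.cos(a)*np.cos(b)]
def overlay(p,levers,out,box,f=4):
    l,t,r,b=box
    g=cv2.resize(p['pixels'][t:b,l:r,::-1],None,fx=f,fy=f,interpolation=cv2.INTER_CUBIC).copy()
    S=lambda q:[tuple(int(x) for x in (w-[l,t]+.5)*f) for w in q]
    H=[(36,32),(36,12),(10,12),(10,-12),(36,-12),(36,-32),(-36,-32),(-36,-12),(-10,-12),(-10,12),(-36,12),(-36,32)]
    cv2.polylines(g,[np.array(S(proj(p,[(x,y,92) for x,y in H])))],True,(0,255,0),1)
    for (a,bb),c in levers:
        q=S(proj(p,[lev(a,bb,76),lev(a,bb,150)])); cv2.line(g,q[0],q[1],c,1); cv2.circle(g,q[1],3,c,-1)
    cv2.imwrite('pics/'+out,g)
E
python3 - <<'E'
from h import *
p=arm.read_camera('side')
overlay(p,[((-.29,-.05),(0,0,255)),((-.29,0),(255,0,255)),((-.29,.05),(255,0,0))],'ov3.png',(200,120,360,260))
E
```

```text
(no output)
```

View pics/ov3.png

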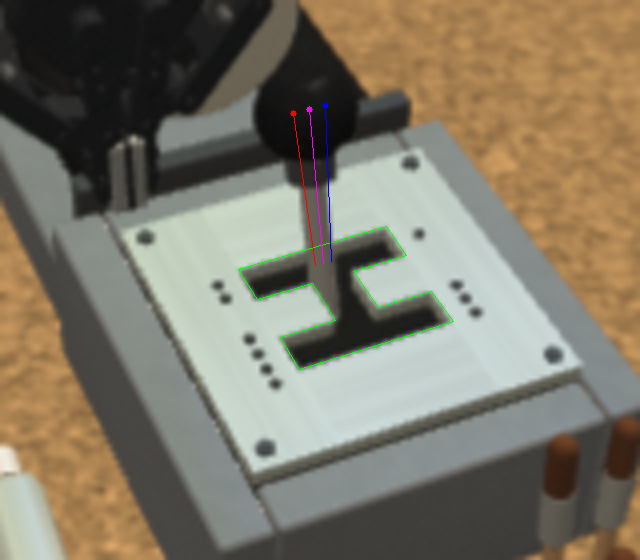

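The overlaid gate outline matches the picture, and the knob (crop px (306,112)) fits b ≈ -0.01, so it is centred on the cross slot. Next I'll go round to its left side.

>>> step_arm(
  moves=[
    {"x":0.4,"y":0,"z":0,"twist":0,"gripper":-1},
    {"x":0.5,"y":0,"z":0,"twist":0,"gripper":-1},
    {"x":0.5,"y":0,"z":0,"twist":0,"gripper":-1},
    {"x":0.25,"y":0,"z":0,"twist":0,"gripper":-1},
    {"x":0,"y":0.3,"z":0,"twist":0,"gripper":-1},
    {"x":0,"y":0.5,"z":0,"twist":0,"gripper":-1},
    {"x":0,"y":0.5,"z":0,"twist":0,"gripper":-1},
    {"x":0,"y":0.5,"z":0,"twist":0,"gripper":-1},
    {"x":0,"y":0.2,"z":0,"twist":0,"gripper":-1},
    {"x":0,"y":0,"z":0,"twist":0,"gripper":-1},
  ],
)

```text
clock: 6.93
position: [0.5508, 0.0931, 0.1471]
tool_rot: [178.6, -0.4, 104.4]
contact_force: [0.3, -0.8, -0.3]
opening: -0.0
```

Run:
```python
from h import *
s=st(); knob('side','side4.png')
```

```text
t 6.93 mill [  2.1 109.6] z 147.1 rot [178.61  -0.4  104.39] F [ 0.3 -0.8 -0.3] op -0.0
side conf 0.85 n 551 knob mill [-2.1 41.3] z 163.0 res 0.093 [261.8, 137.3, 287.1, 198.2]
```

View pics/side4.png

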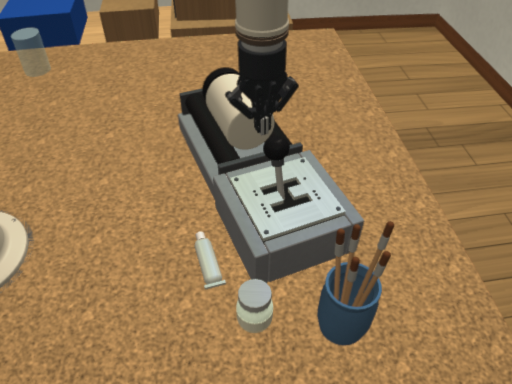

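>>> step_arm(
  moves=[
    {"x":-0.3,"y":-0.1,"z":0.06,"twist":0,"gripper":-1},
    {"x":-0.25,"y":0,"z":0.06,"twist":0,"gripper":-1},
    {"x":-0.18,"y":0,"z":0,"twist":0,"gripper":-1},
    {"x":-0.18,"y":0,"z":0,"twist":0,"gripper":-1},
    {"x":-0.18,"y":0,"z":0,"twist":0,"gripper":-1},
    {"x":-0.18,"y":0,"z":0,"twist":0,"gripper":-1},
    {"x":-0.18,"y":0,"z":0,"twist":0,"gripper":-1},
    {"x":-0.18,"y":0,"z":0,"twist":0,"gripper":-1},
    {"x":-0.1,"y":0,"z":0,"twist":0,"gripper":-1},
    {"x":0,"y":0,"z":0,"twist":0,"gripper":-1},
  ],
)

```text
clock: 7.87
position: [0.5598, 0.0187, 0.1425]
tool_rot: [178.7, -0.6, 104.4]
contact_force: [-0.4, 2.9, 3.1]
opening: 0.0002
```

Run:
```python
from h import *
s=st(); knob('side','side5.png')
```

```text
t 7.87 mill [-7.7 35.2] z 142.5 rot [178.71  -0.63 104.37] F [-0.4  2.9  3.1] op 0.0002
side conf 0.93 n 598 knob mill [-2.2  2.8] z 168.6 res 0.079 [273.4, 151.7, 300.0, 205.0]
```

View pics/side5.png

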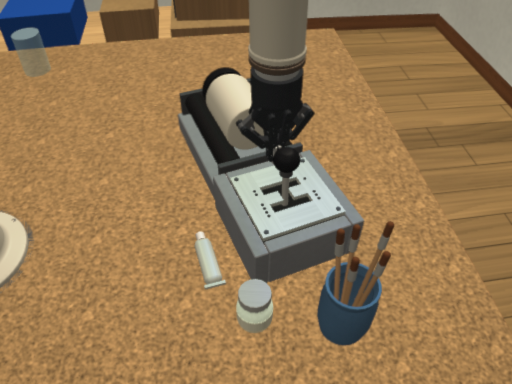

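>>> step_arm(
  moves=[
    {"x":-0.15,"y":0.1,"z":0,"twist":0,"gripper":-1},
    {"x":-0.17,"y":0.05,"z":0,"twist":0,"gripper":-1},
    {"x":-0.17,"y":0,"z":0,"twist":0,"gripper":-1},
    {"x":-0.17,"y":0,"z":0,"twist":0,"gripper":-1},
    {"x":-0.17,"y":0,"z":0,"twist":0,"gripper":-1},
    {"x":-0.17,"y":0,"z":0,"twist":0,"gripper":-1},
    {"x":-0.1,"y":0,"z":0,"twist":0,"gripper":-1},
    {"x":-0.05,"y":0,"z":0,"twist":0,"gripper":-1},
    {"x":0,"y":0,"z":0,"twist":0,"gripper":-1},
    {"x":0,"y":0,"z":0,"twist":0,"gripper":-1},
  ],
)

```text
clock: 8.8
position: [0.5762, -0.0282, 0.1387]
tool_rot: [179.1, -0.7, 104.4]
contact_force: [-0.5, 2.0, -0.5]
opening: -0.0004
```

Run:
```python
from h import *
s=st(); knob('side','side6.png')
p=arm.read_camera('side')
overlay(p,[((.24,0),(0,0,255)),((.29,0),(255,0,255)),((.29,.05),(255,0,0))],'ov6.png',(200,120,360,260))
```

```text
t 8.8 mill [ -3.4 -14.3] z 138.7 rot [179.07  -0.7  104.43] F [-0.5  2.  -0.5] op -0.0004
side conf 0.98 n 604 knob mill [ -2.3 -45.6] z 161.6 res 0.042 [286.1, 171.1, 314.4, 206.6]
```

View pics/ov6.png

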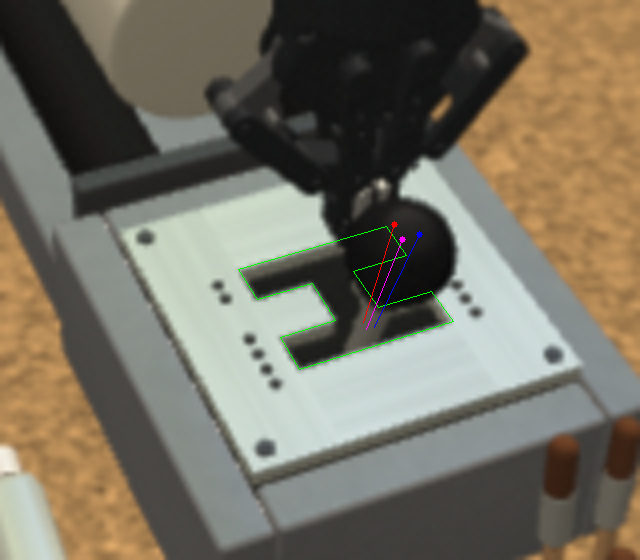

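The knob is now at mill (-2, -46), so the stem is in the right column. I'll back off left, then near, and come round behind the knob.

>>> step_arm(
  moves=[
    {"x":0.3,"y":0,"z":-0.05,"twist":0,"gripper":-1},
    {"x":0.4,"y":0,"z":-0.05,"twist":0,"gripper":-1},
    {"x":0.2,"y":0,"z":-0.05,"twist":0,"gripper":-1},
    {"x":0,"y":-0.4,"z":-0.05,"twist":0,"gripper":-1},
    {"x":0,"y":-0.5,"z":0,"twist":0,"gripper":-1},
    {"x":0,"y":-0.5,"z":0,"twist":0,"gripper":-1},
    {"x":0,"y":-0.5,"z":0,"twist":0,"gripper":-1},
    {"x":0,"y":-0.2,"z":0,"twist":0,"gripper":-1},
    {"x":0,"y":0,"z":0,"twist":0,"gripper":-1},
    {"x":0,"y":0,"z":0,"twist":0,"gripper":-1},
  ],
)

```text
clock: 9.78
position: [0.4837, -0.0107, 0.1494]
tool_rot: [178.7, -0.4, 104.7]
contact_force: [0.8, 0.3, 0.6]
opening: -0.0001
```

Run:
```python
from h import *
s=st(); knob('side','side7.png')
```

```text
t 9.78 mill [-88.8  25.6] z 149.4 rot [178.75  -0.37 104.73] F [0.8 0.3 0.6] op -0.0001
side conf 0.72 n 596 knob mill [ -2.5 -45.4] z 161.5 res 0.141 [177.0, 87.2, 362.3, 282.3]
```

>>> step_arm(
  moves=[
    {"x":-0.3,"y":0,"z":0,"twist":0.05,"gripper":-1},
    {"x":-0.5,"y":0,"z":0,"twist":0,"gripper":-1},
    {"x":-0.5,"y":0,"z":0,"twist":0,"gripper":-1},
    {"x":-0.35,"y":0,"z":0,"twist":0,"gripper":-1},
    {"x":0,"y":0.2,"z":0,"twist":0,"gripper":-1},
    {"x":0,"y":0.3,"z":0,"twist":0,"gripper":-1},
    {"x":0,"y":0.2,"z":0,"twist":0,"gripper":-1},
    {"x":0,"y":0.1,"z":0,"twist":0,"gripper":-1},
    {"x":0,"y":0,"z":0,"twist":0,"gripper":-1},
    {"x":0,"y":0,"z":0,"twist":0,"gripper":-1},
  ],
)

```text
clock: 10.72
position: [0.5436, -0.0714, 0.1493]
tool_rot: [178.5, -0.2, 104.5]
contact_force: [-0.9, 0.5, 0.3]
opening: 0.0
```

Run:
```python
from h import *
s=st(); knob('side','side8.png')
```

```text
t 10.72 mill [-45.8 -48.1] z 149.3 rot [178.49  -0.2  104.51] F [-0.9  0.5  0.3] op 0.0
side conf 0.72 n 540 knob mill [ -2.1 -45.7] z 161.3 res 0.042 [286.1, 172.1, 314.0, 207.8]
```

View pics/side8.png

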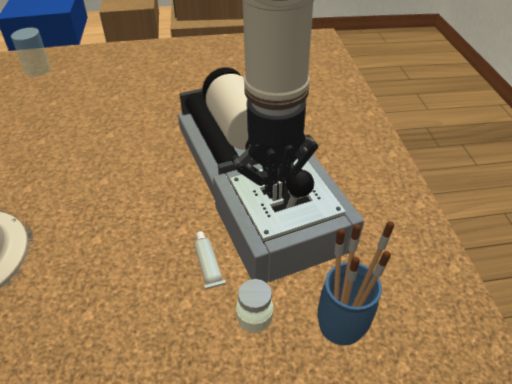

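>>> step_arm(
  moves=[
    {"x":0.05,"y":0.12,"z":0,"twist":0,"gripper":-1},
    {"x":0,"y":0.15,"z":0,"twist":0,"gripper":-1},
    {"x":0,"y":0.15,"z":0,"twist":0,"gripper":-1},
    {"x":0,"y":0.15,"z":0,"twist":0,"gripper":-1},
    {"x":0,"y":0.15,"z":0,"twist":0,"gripper":-1},
    {"x":0,"y":0.15,"z":0,"twist":0,"gripper":-1},
    {"x":0,"y":0.15,"z":0,"twist":0,"gripper":-1},
    {"x":0,"y":0.12,"z":0,"twist":0,"gripper":-1},
    {"x":0,"y":0.08,"z":0,"twist":0,"gripper":-1},
    {"x":0,"y":0,"z":0,"twist":0,"gripper":-1},
  ],
)

```text
clock: 11.65
position: [0.5908, -0.0563, 0.1498]
tool_rot: [178.9, -0.3, 104.5]
contact_force: [-1.6, -1.9, 2.4]
opening: 0.0001
```

Run:
```python
from h import *
s=st(); knob('side','side9.png')
```

```text
t 11.65 mill [  3.7 -45.1] z 149.8 rot [178.88  -0.26 104.5 ] F [-1.6 -1.9  2.4] op 0.0001
side conf 0.91 n 463 knob mill [ 37.1 -43.8] z 156.9 res 0.05 [292.5, 167.6, 336.3, 206.9]
```

>>> step_arm(
  moves=[
    {"x":0,"y":0.1,"z":0,"twist":0,"gripper":-1},
    {"x":0,"y":0.1,"z":0,"twist":0,"gripper":-1},
    {"x":0,"y":0.1,"z":0,"twist":0,"gripper":-1},
    {"x":0,"y":0.07,"z":0,"twist":0,"gripper":-1},
    {"x":0,"y":0.07,"z":0,"twist":0,"gripper":-1},
    {"x":0,"y":0.07,"z":0,"twist":0,"gripper":-1},
    {"x":0,"y":0.07,"z":0,"twist":0,"gripper":-1},
    {"x":0,"y":0.07,"z":0,"twist":0,"gripper":-1},
    {"x":0,"y":0.07,"z":0,"twist":0,"gripper":-1},
    {"x":0,"y":0.07,"z":0,"twist":0,"gripper":-1},
  ],
)

```text
clock: 12.58
position: [0.6083, -0.0515, 0.1478]
tool_rot: [-179.4, -0.6, 104.3]
contact_force: [-12.5, -0.8, 8.3]
opening: -0.0003
```

Run:
```python
from h import *
s=st(); knob('side','side10.png')
```

```text
t 12.58 mill [ 21.9 -44.8] z 147.8 rot [-179.36   -0.62  104.28] F [-12.5  -0.8   8.3] op -0.0003
side conf 0.79 n 435 knob mill [ 54.1 -42. ] z 152.1 res 0.048 [298.4, 165.9, 345.3, 201.6]
```

The force has risen to about 12 N, so the lever is against the stop, and the knob is at x ≈ 54 mm. Backing off.

>>> step_arm(
  moves=[
    {"x":0,"y":-0.1,"z":0,"twist":0,"gripper":-1},
    {"x":0,"y":-0.3,"z":0,"twist":0,"gripper":-1},
    {"x":0,"y":-0.5,"z":0,"twist":0,"gripper":-1},
    {"x":0,"y":-0.6,"z":0,"twist":0,"gripper":-1},
    {"x":0,"y":-0.6,"z":-0.2,"twist":0,"gripper":-1},
    {"x":0,"y":-0.6,"z":-0.6,"twist":0,"gripper":-1},
    {"x":0,"y":-0.5,"z":-0.8,"twist":0,"gripper":-1},
    {"x":0,"y":0,"z":-0.8,"twist":0,"gripper":-1},
    {"x":0,"y":0,"z":-0.5,"twist":0,"gripper":-1},
    {"x":0,"y":0,"z":0,"twist":0,"gripper":-1},
  ],
)

```text
clock: 13.52
position: [0.4904, -0.0832, 0.2729]
tool_rot: [179.2, -0.3, 104.4]
contact_force: [1.4, 0.3, 0.3]
opening: -0.0
```

>>> step_arm(
  moves=[
    {"x":0.5,"y":0,"z":0,"twist":0,"gripper":-1},
    {"x":0.9,"y":0,"z":0,"twist":0,"gripper":-1},
    {"x":0.9,"y":0,"z":0,"twist":0,"gripper":-1},
    {"x":0.9,"y":0,"z":0,"twist":0,"gripper":-1},
    {"x":0.9,"y":0,"z":0,"twist":0,"gripper":-1},
    {"x":0.9,"y":0,"z":0,"twist":0,"gripper":-1},
    {"x":0.9,"y":0,"z":0,"twist":0,"gripper":-1},
    {"x":0.5,"y":0,"z":0,"twist":0,"gripper":-1},
    {"x":0,"y":0,"z":0,"twist":0,"gripper":-1},
    {"x":0,"y":0,"z":0,"twist":0,"gripper":-1},
  ],
)

```text
clock: 14.35
position: [0.4364, 0.1794, 0.279]
tool_rot: [177.3, -0.3, 104.3]
contact_force: [0.6, 0.2, -0.6]
opening: -0.0001
```

Run:
```python
from h import *
s=st(); knob('side','side11.png'); knob('top','top11.png')
p=arm.read_camera('side')
overlay(p,[((.29,.33),(255,0,255))],'ov11.png',(200,120,360,260))
for n in ['top','side']:
    p=arm.read_camera(n)
    for t in ['brush_pot','pigment_jar','paint_tube']:
        for r in arm.silhouettes(t,p)[:1]:
            print(n,t,round(r['confidence'],2),r['bbox'],np.round(np.median(pts(p,r['region'].astype(bool))[0],0),3))
```

```text
t 14.35 mill [-87.4 221.5] z 279.0 rot [177.31  -0.33 104.29] F [ 0.6  0.2 -0.6] op -0.0001
side conf 0.72 n 531 knob mill [ 54.9 -42.1] z 152.0 res 0.048 [299.6, 166.1, 343.9, 204.3]
top conf 0.72 n 384 knob mill [ 55.4 -44.2] z 152.4 res 0.068 [238.6, 113.7, 259.7, 161.3]
top brush_pot 0.96 [318.8, 92.8, 369.4, 164.5] [ 0.627 -0.22   0.095]
top pigment_jar 0.87 [311.0, 190.3, 340.1, 223.4] [ 0.491 -0.188  0.074]
top paint_tube 0.8 [239.6, 229.5, 294.5, 254.9] [ 0.43  -0.074  0.02 ]
side brush_pot 0.63 [319.6, 222.2, 396.1, 345.4] [ 0.626 -0.234  0.097]
side pigment_jar 0.55 [233.4, 279.6, 271.8, 328.7] [ 0.493 -0.206  0.069]
side paint_tube 0.69 [192.5, 231.6, 221.7, 286.8] [ 0.43  -0.085  0.02 ]
```

View pics/ov11.png

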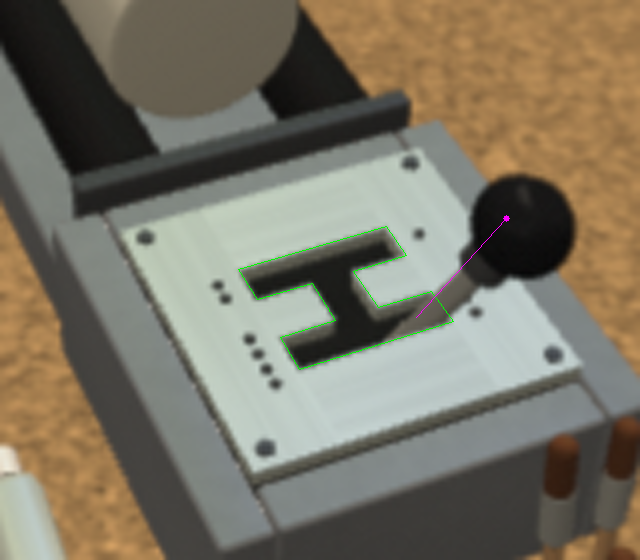

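View pics/top11.png

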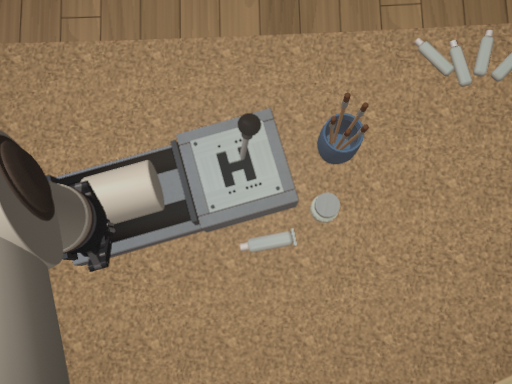

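The lever is in the far right slot, with the knob at top px (249,124). The arm is clear of everything and the loose objects haven't moved, so I'm handing in.

Run:
```python
from h import *
s=st(); print(arm.finish_job())
```

```text
t 15.0 mill [-88.  219.6] z 279.0 rot [177.38  -0.3  104.06] F [ 0.1 -1.3 -0.1] op -0.0002
the job is handed in; nothing more can be done
None
```

The jar mill is in third gear: the lever is home against the stop in the far right slot. I handed the job in at 15.0 s.

**What I did:** With the fingers shut, I pushed the knob from one side at a time. First I pushed it forward from the near side to the middle, then right from the left side across the gate. The last push was forward from the near side again, until the force rose to about 12 N. I then backed off, raised the tool and moved it left, clear of the lever.

**Last checks:**
- **Lever:** after I backed off, both cameras put the knob at about x +55, y −43 mm, height 152 mm in the mill frame. That is a forward tilt of about 0.37 rad, slightly past the nominal 0.33 for fully home. I put the difference down to play at the end of the slot, but could not confirm it.
- **Loose objects:** the brush pot, pigment jar and paint tube measured within 4 mm of where they started, which is about the measuring noise.
- **Arm:** the force reading was about 1 N or less, which is noise, and the tool was about 0.3 m from the knob.

The top camera could not find the knob while the arm was over it, so I used only the side camera for checks during the pushes.

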